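# Press a slide holder under the stage clip and push it home

## Task

With the fingertips, press the blue slide holder's thumb pad down hard so that the holder sinks below the lip of the steel leaf spring, and keep it pressed while you push it along its lane, under the spring, all the way home against the end stop. Then let go, so that the spring clamps it there. Do not ram it against the lip, never lift, carry or tip the holder, and leave the white-capped bottle, the petri dish and the tube rack where they stand.

Things in the scene. Friction and masses are not known exactly. Their poses are not given: they have to be found in the camera images.
- dock: Fixed dock, 190 (x) x 82.5 (y) mm, white side rails 30 mm high, 62.5 mm apart inside. Origin: centre of its underside, on the worktop. x is the push direction, from the open end (x = -95 mm) to the end stop's face (x = +82 mm); a bridge 56 mm high stands over the stop from x = 76 mm on. Holder's origin: x = -30 to -14 mm at the start, +32 mm when home against the stop.
- slide_holder: Loose blue slide holder, 100 (x) x 60 (y) mm, about 90 g, in the dock's lane on the sprung plate, axes along the dock's. Origin: centre of its underside, 24 mm above the worktop at the start. Tail with thumb pad: x = -50 to -2 mm, 6 mm thick. Head with glass slide: x = -2 to +50 mm, 14 mm thick. The step at x = -2 mm, 8 mm high, faces the open end: the fingertips can push on it.
- thumb_pad (a point): Point on the top face of the holder's tail, 24 mm behind the step, on the centre line; 30 mm above the worktop at the start, 20 mm when pressed fully down.
- clip_lip (a point): Centre of the round lip (4 mm thick, 34 mm wide) of the leaf spring: dock x = +50 mm, 32.5 mm above the worktop, its underside 7.5 mm lower than the top of an unpressed head. It leans from the bridge towards the open end: an unpressed holder jams on it, one pressed fully down passes with 2.5 mm to spare. It yields only upward: about 2 N plus 0.8 N per mm.
- lift_plate (a joint): Travel of the sprung steel plate under the holder, m: 0 fully up, 0.010 fully down (hard stop). About 3 N to start and about 12 N to reach the stop; it stays level; slick (friction about 0.2). Released with the holder home, it comes up again and clamps the holder against the spring, near 0.003.
- leaf_clip: The steel leaf spring itself, hinged on the bridge; origin on its hinge, at dock x = +84 mm, 46.5 mm above the worktop; the lip is 34 mm nearer the open end and 14 mm lower. With the holder clamped under it, the lip stands about 4 mm higher than at rest.
- reagent_bottle: White-capped lab bottle, 52 mm across, 106 mm high; a bystander. Origin: centre of its underside.
- petri_dish: Flat clear petri dish, 64 mm across, 15 mm high; a bystander. Origin: centre of its underside.
- tube_rack: Small blue tube rack, 58 x 90 x 40 mm; a bystander. Origin: centre of its underside.
Mind the look-alikes: they are no part of the job. Several things have the shape of the slide_holder; the one meant has the colours described above.

How it is judged:
On the way:
1. the holder is pressed down by the fingers while its head is still in front of the spring's lip (value of joint lift_plate above 0.006 m and x of slide_holder in the frame of dock below 0.004 m and contact force between the fingers and slide_holder above 3 N), for 0.05 s.
At the end, for the whole second after the job is handed in: The holder is within 4 mm of the end stop, level (within 0.08 rad) and at rest, let go of, with the lip of the leaf spring lifted by it (over 34 mm above the worktop; 32.5 at rest) and the sprung plate risen again (under 5 mm down) (x of slide_holder in the frame of dock above 0.028 m and height (world z) of clip_lip above 0.034 m and value of joint lift_plate below 0.005 m and angle between slide_holder's own z axis and vertical below 0.08 rad and linear speed of slide_holder below 0.01 m/s); the robot touches nothing.
It fails at once if the holder is lifted out of its lane (more than 10 mm above its starting height) or tipped over 0.35 rad (z of slide_holder in the frame of dock above 0.034 m or angle between slide_holder's own z axis and vertical above 0.35 rad).
It fails at once if the holder is rammed against the leaf spring (over 20 N) (contact force between slide_holder and leaf_clip above 20 N).
It fails at once if the bottle, the petri dish or the tube rack is moved more than 20 mm (distance of any of reagent_bottle, petri_dish, tube_rack from where it was at the start of the episode above 0.02 m).
It also fails if it takes over 48 s, if anything falls off the work surface, if the arm or the gripper's body presses on something with over 40 N, if the wrist force passes 120 N, or if a joint passes its speed limit or range.

## Robot

A 6-joint arm with a two-finger parallel gripper is mounted at the origin on a cart in front of the work surface, level with it; the furniture and walls round the work are solid. World frame = base frame: x ahead of the robot, y to its left, z up, the work surface at z = 0. Lengths are in m, angles in rad, forces in N, time in s.
With the tool pointing down it reaches from about 0.3 to 0.75 m from the base axis. Payload 8.5 kg.
Tool frame: the origin (TCP) lies midway between the tips of the shut fingers; the grasp point (between the pads) lies 19 mm behind it; z points along the fingers, y is the line along which they close (so a half turn about z gives the same grasp; the last joint's range is limited). The gripper opens to 88 mm and grips with 3 to 60 N. Pads are 18 mm wide; open, the fingers measure 123 mm over their backs; the gripper's body (75 mm by 187 mm) begins 45 mm behind the grasp point.
Start: joints at [-1.545, 0.381, 1.297, -0, 1.464, -0.215], TCP at [0.131, -0.534, 0.199] pointing down, gripper open.
Joint ranges: [-3.11, 3.11], [-0.89, 2.33], [0.22, 2.48], [-1.42, 4.56], [0.17, 2.85], [-2.88, 2.88]. Speed limits (rad/s): [2.39, 2.39, 3.14, 3.14, 3.14, 3.14].

## Interface

Orientations are given as a unit quaternion [w, x, y, z].
In Python, from bench import ctrl gives the robot as it stands.
- The arm moves only by the tool send_rows, never from a script. Its argument "motion" is a list that holds one entry, the list of rows, each a list of 5 numbers: the shift along the tool's x, y, z scaled (see below), then the turn about the tool's z scaled (see below), then the opening, from -1 (shut) to 1 (fully open). In form: [[[dx, dy, dz, roll, gripper], ...]]. A call has 1 to 5 rows; each row is the pose to reach, as a shift and turn from the pose commanded when the call began, along the tool's axes at that moment; what a row does not reach only later rows make up. The controller multiplies each number of a shift by 0.25 m and each number of a turn by 30 degrees. A row lasts 1/8 s, in which the tool goes at most 62.5 mm and 10.7 degrees, less where a joint would pass 70% of its speed; a pose out of reach is approached as far as the arm can. A call with a number of a shift or a turn outside -1 to 1 is refused whole. A call with a gripper value outside its range is refused whole. The fingers move at their own pace and stop on an object; "newtons" is the grip in N (left out, the last holds). Time passes only in rows, so rows that repeat a pose let the fingers close. It gives the time, the measured TCP pose, the force, the opening and the grip force at its end, in the units of the state.
- ctrl.read_state(): the state, without advancing time (a new reading comes with each control period).
- ctrl.read_camera(name): name is "scene" or "top" or "wrist"; returns a dict with "color" (400x640x3 uint8, red, green, blue), "range_z" (400x640 float32, m along the optical axis (not along the pixel's ray), 0 where there is no reading), "intrinsics" (3x3 intrinsics, pixels), "rvec" (rotation vector, rad) and "tvec" (3), from world to camera coordinates, as OpenCV has them. Camera axes: x right, y down, z forward; pixel columns grow to the right and rows downward; lengths in m; the calibration is good to about 2 mm. A picture is of the moment at which its call begins.
- ctrl.close_job(): hands the job in; it is judged then, once.
Trained networks look in a picture, given as the dict that the camera call returned (one of the last four; its "shot" number tells which), for a name from the list of things; names that differ only in an ending like _2 or _b are one class to them, and where a whole thing is asked for, a point or a joint stands for the part that bears it (a point fixed in the world has none). Each returns a list of dicts, best first, with "p" (0 to 1); they miss things now and then, are a little off and sometimes report something else, mostly with a low value. They report only what shows in the picture. A call takes as long as a camera call. They do not tell look-alikes from the thing itself.
- ctrl.recognise(target, picture): "xy" ([column, row] in pixels, amid what is visible of it).
- ctrl.spot_point(target, picture): "xy" ([column, row] in pixels: a listed point, or the origin of a listed thing).
The state is a dict: "t": time; "joints": joint angles; "qvel": joint speeds; "tau": joint torques, N m; "tool_pos": TCP position; "tool_rot": TCP orientation; "contact_force": force on the tool from outside, world axes, zero at the start; "ft_torque": the same for the moment, N m; "gripper_width": finger opening in m; "finger_force": force on a finger pad.
Only numpy, scipy, OpenCV 4.12 (cv2) and the standard library are available. Lean on these libraries where they do the work, as an engineer would, in place of code of your own. Each camera call takes 0.05 s, during which the arm holds its last target. There are 200 camera calls.

## Working session

There is one attempt and no reset: what is moved stays moved. The work goes in short steps, Python scripts to look and compute and a tool call to move; the robot and the scene stay as the last step left them, time stands still between calls to the robot, and variables do not carry over. Pictures are saved under pics/ and viewed, at most 10 in all, crops included, and the job is handed in when it is done.

Besides the shell and the picture viewer there is one more tool, called by a JSON object that holds its "op" and its "data", one argument or row to a line. send_rows: Moves the arm, as the interface text tells. Its arguments: {"type":"object","properties":{"motion":{"type":"array","items":{"type":"array","items":{"type":"array","items":{"type":"number"}}}},"newtons":{"type":"number"}},"required":["motion"]}

```bash
mkdir -p pics; ls; cat > h.py <<'E'
import numpy as np, cv2
from bench import ctrl
def cam(n):
    return ctrl.read_camera(n)
def save(p,name,crop=None,scale=1):
    im=p["color"][:,:,::-1]
    if crop: im=im[crop[1]:crop[3],crop[0]:crop[2]]
    if scale!=1: im=cv2.resize(im,None,fx=scale,fy=scale,interpolation=cv2.INTER_CUBIC)
    cv2.imwrite("pics/"+name,im)
def R(p): return cv2.Rodrigues(np.array(p["rvec"],float))[0]
def w(p,xy,z=None,plane=None):
    K=np.array(p["intrinsics"]);r=np.linalg.inv(K)@[xy[0],xy[1],1]
    Rm=R(p);t=np.array(p["tvec"]).ravel()
    c=-Rm.T@t;d=Rm.T@r
    if plane is not None: s=(plane-c[2])/d[2]
    else:
        s=z if z is not None else p["range_z"][int(round(xy[1])),int(round(xy[0]))]
    return c+s*d
def proj(p,X):
    return cv2.projectPoints(np.array(X,float).reshape(-1,1,3),np.array(p["rvec"],float),np.array(p["tvec"],float),np.array(p["intrinsics"],float),None)[0].reshape(-1,2)
E
python3 - <<'E'
from h import *
np.set_printoptions(precision=3,suppress=True)
s=ctrl.read_state();print(s["tool_pos"],s["tool_rot"],s["t"])
for n in["top","scene"]:
    p=cam(n);save(p,n+"1.png")
    for tg in["slide_holder","dock","reagent_bottle","petri_dish","tube_rack","leaf_clip","thumb_pad","clip_lip"]:
        for d in ctrl.spot_point(tg,p)[:4]:
            print(n,tg,np.round(d["xy"]),round(d["p"],2),w(p,d["xy"]))
E
```

```text
pics
[ 0.131 -0.534  0.199] [-0.001  0.993  0.12   0.   ] 0.0
top slide_holder [390. 230.] 0.8 [ 0.471 -0.341  0.009]
top slide_holder [289. 234.] 0.65 [ 0.458 -0.025  0.011]
top dock [333. 210.] 0.8 [ 0.532 -0.162  0.039]
top reagent_bottle [406. 188.] 0.84 [ 0.337 -0.16   1.552]
top petri_dish [348. 146.] 0.71 [ 0.747 -0.212  0.001]
top tube_rack [234. 237.] 0.82 [0.449 0.143 0.035]
top leaf_clip [328. 180.] 0.6 [ 0.627 -0.146  0.042]
top thumb_pad [288. 227.] 0.98 [ 0.483 -0.021  0.011]
top thumb_pad [394. 239.] 0.94 [ 0.444 -0.351  0.01 ]
top thumb_pad [339. 218.] 0.6 [ 0.506 -0.181  0.029]
top thumb_pad [325. 180.] 0.32 [ 0.623 -0.138  0.055]
top clip_lip [330. 191.] 0.47 [ 0.592 -0.153  0.036]
scene slide_holder [345. 259.] 0.92 [ 0.461 -0.008  0.015]
scene slide_holder [379. 188.] 0.85 [ 0.477 -0.313  0.015]
scene dock [336. 212.] 0.67 [ 0.535 -0.137  0.031]
scene reagent_bottle [350. 171.] 0.73 [ 0.583 -0.379  0.012]
scene petri_dish [269. 190.] 0.48 [ 0.747 -0.183  0.014]
scene leaf_clip [306. 194.] 0.46 [ 0.624 -0.159  0.046]
scene thumb_pad [360. 204.] 0.75 [ 0.493 -0.197  0.031]
scene thumb_pad [333. 256.] 0.74 [ 0.49  -0.013  0.006]
scene thumb_pad [393. 190.] 0.59 [ 0.441 -0.332  0.009]
scene clip_lip [316. 200.] 0.7 [ 0.595 -0.16   0.038]
```

```bash
python3 - <<'E'
from h import *
a=cv2.imread("pics/top1.png")[100:300,190:450];a=cv2.resize(a,None,fx=3,fy=3,interpolation=cv2.INTER_CUBIC);cv2.imwrite("pics/topc.png",a)
a=cv2.imread("pics/scene1.png")[130:310,200:460];a=cv2.resize(a,None,fx=3,fy=3,interpolation=cv2.INTER_CUBIC);cv2.imwrite("pics/scenec.png",a)
E
```

```text
(no output)
```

View pics/topc.png

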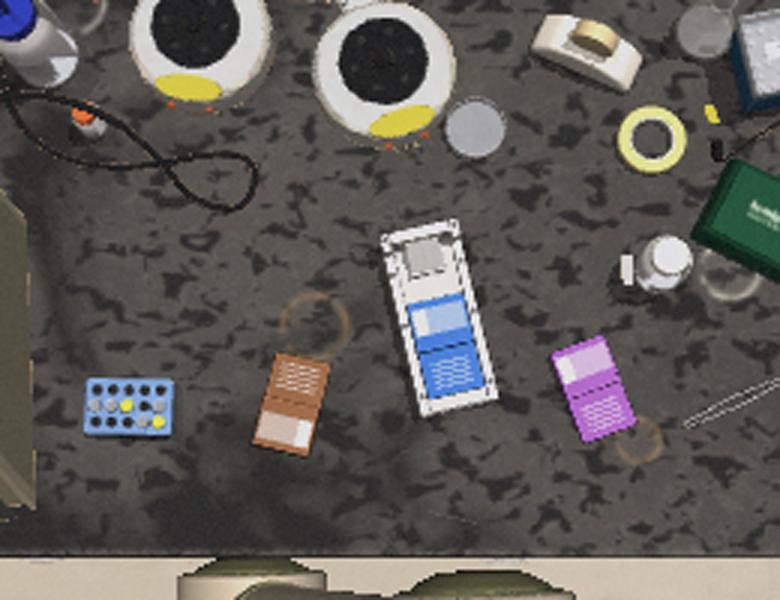

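View pics/scenec.png

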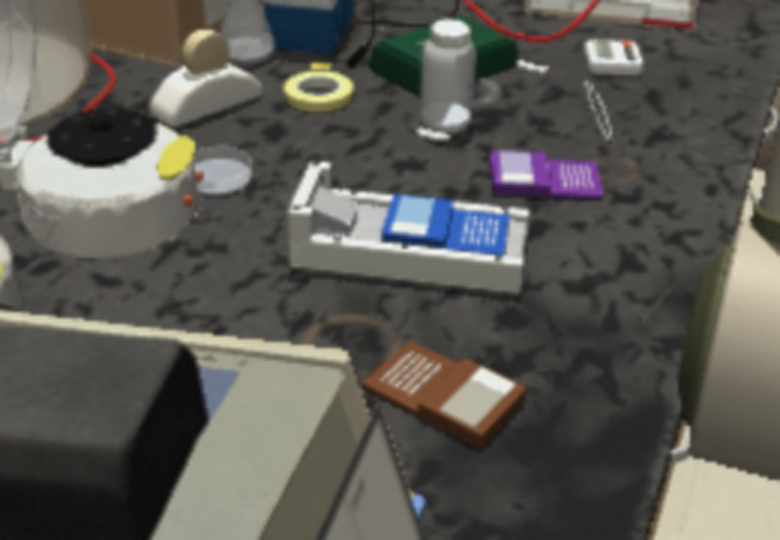

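The blue holder sits in the white dock at about (338,217) in the top image. Its look-alikes are brown at (287,235) and purple at (388,230), both loose on the table. I choose the blue one, and the enlarged crops confirm it. The bottle is at (411,187), the petri dish at (348,143) and the rack at (233,236). Next I'll work out the dock axis and the approach.

```bash
cat >> h.py <<'E'
from scipy.spatial.transform import Rotation as Ro
def tool(s):
    q=s["tool_rot"];return Ro.from_quat([q[1],q[2],q[3],q[0]]).as_matrix()
def shift(X):
    s=ctrl.read_state();T=tool(s)
    d=T.T@(np.array(X)-s["tool_pos"]);print("tcp",s["tool_pos"],"yaw",np.arctan2(T[1,0],T[0,0]),"shift/0.25",np.round(d/0.25,3))
E
python3 - <<'E'
from h import *
np.set_printoptions(precision=4,suppress=True)
p=cam("top")
f=lambda u,v,z:w(p,(u/3+190,v/3+100),plane=z)[:2]
FL,FR,NL,NR=f(382,237,.056),f(457,221,.056),f(424,416,.03),f(497,398,.03)
print(FL,FR,NL,NR,np.linalg.norm(FL-NL),np.linalg.norm(NL-NR))
for d in(FL-NL,FR-NR,(FL+FR-NL-NR)): print(np.arctan2(d[1],d[0]))
print("c",(FL+FR+NL+NR)/4, "pad",f(452,372,.03),"step",f(448,343,.034),"holder ctr",f(445,347,.034))
x=f(450,360,.03);print(x);shift([x[0],x[1],.15])
E
```

```text
[ 0.6262 -0.114 ] [ 0.6427 -0.1913] [ 0.4439 -0.1567] [ 0.4623 -0.2319] 0.18728210509811738 0.0773497620752292
0.2303044743862414
0.2214047930394615
0.2258824724538465
c [ 0.5438 -0.1735] pad [ 0.4892 -0.1857] step [ 0.5188 -0.1817] holder ctr [ 0.5147 -0.1786]
[ 0.5016 -0.1837]
tcp [ 0.1311 -0.5341  0.1993] yaw 0.24074437853606587 shift/0.25 [ 1.773 -1.008  0.197]
```

{"op": "send_rows", "data": {
  "motion": [
    [[0.2,-0.12,0,0.03,-1],[0.4,-0.24,0,0.03,-1],[0.6,-0.36,0,0.03,-1],[0.8,-0.48,0,0.03,-1],[0.9,-0.54,0,0.03,-1]]
  ]
}}

```text
t: 1.58
tool_pos: [0.3189, -0.3473, 0.1995]
tool_rot: [0.0, 0.994, 0.113, 0.0]
contact_force: [-0.3, -0.4, -0.2]
gripper_width: 0.0402
finger_force: 0.0
```

{"op": "send_rows", "data": {
  "motion": [
    [[0.2,-0.12,0,0,-1],[0.4,-0.24,0,0,-1],[0.6,-0.36,0,0,-1],[0.76,-0.47,0,0,-1],[0.76,-0.47,0,0,-1]]
  ]
}}

```text
t: 2.2
tool_pos: [0.4779, -0.1902, 0.1991]
tool_rot: [-0.0, 0.993, 0.114, 0.0]
contact_force: [-0.4, 0.2, -0.4]
gripper_width: 0.0005
finger_force: 0.0
```

```bash
python3 - <<'E'
from h import *
np.set_printoptions(precision=4,suppress=True)
p=cam("wrist");save(p,"w1.png");s=ctrl.read_state()
print(s["t"],s["contact_force"],s["gripper_width"])
for tg in["slide_holder","dock","thumb_pad","clip_lip","leaf_clip"]:
    for d in ctrl.spot_point(tg,p)[:2]:
        print(tg,np.round(d["xy"]),round(d["p"],2),w(p,d["xy"]))
shift([.5016,-.1837,.05])
E
```

```text
2.25 [-0.1829 -0.3132  0.2257] 0.0005028428090708677
slide_holder [317. 129.] 0.72 [ 0.5159 -0.1785  0.0389]
slide_holder [442. 197.] 0.66 [ 0.4731 -0.3274  0.014 ]
dock [545.  96.] 0.29 [ 0.593  -0.3764  0.0444]
thumb_pad [320. 153.] 0.88 [ 0.492  -0.187   0.0299]
thumb_pad [447. 218.] 0.87 [ 0.4486 -0.3446  0.0053]
clip_lip [314.  40.] 0.88 [ 0.5921 -0.1583  0.0354]
tcp [ 0.4759 -0.1933  0.1993] yaw 0.2234084075239464 shift/0.25 [ 0.109 -0.015  0.597]
```

View pics/w1.png

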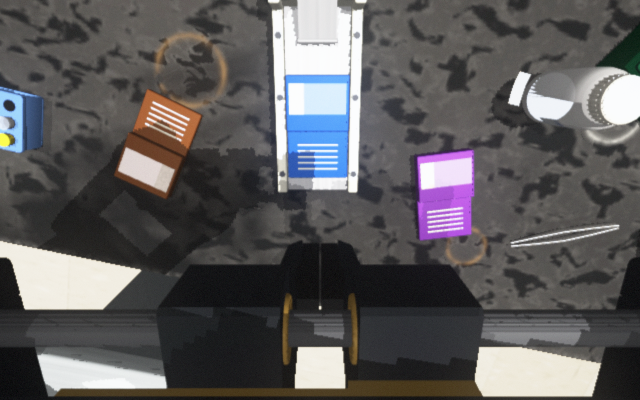

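The blue holder lies in the lane and its step edge is at row ~131 (columns 288–348). The tail ends at row ~178, and the lip's near edge is at about (317,43). The tool is well aligned. Next I'll refine the line.

```bash
python3 - <<'E'
from h import *
np.set_printoptions(precision=4,suppress=True)
p=cam("wrist")
c,sn=np.cos(.226),np.sin(.226)
f=lambda n,u,v,z:print(n,(a:=w(p,(u,v),plane=z)[:2]),"along/across",np.array([c*a[0]+sn*a[1],-sn*a[0]+c*a[1]]))
f("head far L",287,76,.038);f("head far R",348,75,.038)
f("step",317.5,131,.038);f("tail L",290,178,.03);f("tail R",347,177,.03)
f("dock L",279,191,.03);f("dock R",357,190,.03)
f("lipnear",317,43,.0325)
s=ctrl.read_state();a=s["tool_pos"];print("tcp al/ac",c*a[0]+sn*a[1],-sn*a[0]+c*a[1])
E
```

```text
head far L [ 0.5546 -0.1444] along/across [ 0.5082 -0.265 ]
head far R [ 0.568  -0.1992] along/across [ 0.5089 -0.3214]
step [ 0.5119 -0.183 ] along/across [ 0.4579 -0.293 ]
tail L [ 0.4584 -0.1661] along/across [ 0.4095 -0.2646]
tail R [ 0.4724 -0.2228] along/across [ 0.4105 -0.323 ]
dock L [ 0.4424 -0.1578] along/across [ 0.3958 -0.2529]
dock R [ 0.4613 -0.2363] along/across [ 0.3967 -0.3336]
lipnear [ 0.5889 -0.1651] along/across [ 0.537  -0.2929]
tcp al/ac 0.4205464014922224 -0.29497674285794695
```

{"op": "send_rows", "data": {
  "motion": [
    [[0.1,-0.006,0.2,0,-1],[0.1,-0.006,0.4,0,-1],[0.1,-0.006,0.56,0,-1],[0.1,-0.006,0.63,0,-1],[0.1,-0.006,0.63,0,-1]]
  ]
}}

```text
t: 3.18
tool_pos: [0.4997, -0.1856, 0.0409]
tool_rot: [-0.001, 0.994, 0.112, -0.001]
contact_force: [-0.2, 1.1, -0.3]
gripper_width: 0.0003
finger_force: 0.0
```

```bash
python3 - <<'E'
from h import *
np.set_printoptions(precision=4,suppress=True)
p=cam("wrist");save(p,"w2.png")
s=ctrl.read_state();a=s["tool_pos"];c,sn=np.cos(.226),np.sin(.226)
print(a,s["contact_force"],"tcp al/ac",c*a[0]+sn*a[1],-sn*a[0]+c*a[1])
E
```

```text
[ 0.5004 -0.1859  0.0419] [ 0.0129 -0.1777 -0.0131] tcp al/ac 0.4459828094122703 -0.29327018614763894
```

View pics/w2.png

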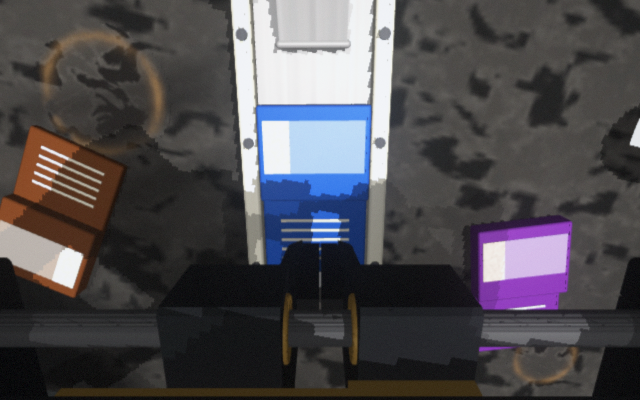

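The fingertips are at about (320,245), centred over the tail stripes, and the step edge is at row ~199. The gap looks larger than I planned, so I'll check it.

```bash
python3 - <<'E'
from h import *
np.set_printoptions(precision=4,suppress=True)
p=cam("wrist");c,sn=np.cos(.226),np.sin(.226)
s=ctrl.read_state();a=np.array(s["tool_pos"]);ax=np.array([c,sn,0])
print("tcp px",proj(p,[a,a+.009*ax]))
for n,u,v,z in(("step",317,199,.038),("head far",313,105,.038),("lip",313,45,.0325)):
    b=w(p,(u,v),plane=z);print(n,c*b[0]+sn*b[1],-sn*b[0]+c*b[1], w(p,(u,v)))
E
```

```text
tcp px [[319.886  228.2674]
 [319.8674 212.9611]]
step 0.46197561498203965 -0.2918757277125841 [ 0.5155 -0.181   0.0376]
head far 0.5126181763606832 -0.2899851765135948 [ 0.5645 -0.1677  0.0364]
lip 0.5419257669443163 -0.2900772949309977 [ 0.5929 -0.1614  0.0347]
```

{"op": "send_rows", "data": {
  "motion": [
    [[0,0,0.03,0,-1],[0,0,0.05,0,-1],[0,0,0.07,0,-1],[0,0,0.085,0,-1],[0,0,0.085,0,-1]]
  ]
}}

```text
t: 3.9
tool_pos: [0.5004, -0.1853, 0.0202]
tool_rot: [-0.0, 0.994, 0.112, -0.0]
contact_force: [-0.1, -0.4, -0.4]
gripper_width: 0.0002
finger_force: 0.0
```

```bash
python3 - <<'E'
from h import *
np.set_printoptions(precision=4,suppress=True)
p=cam("wrist");save(p,"w3.png")
s=ctrl.read_state();print(s["tool_pos"],s["contact_force"],s["ft_torque"])
E
```

```text
[ 0.5005 -0.1854  0.0204] [-0.2    -0.1782 -0.1429] [-0.0403  0.0105 -0.0023]
```

View pics/w3.png

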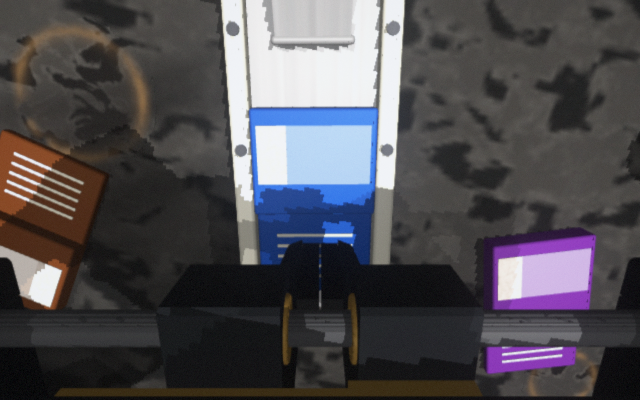

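```bash
python3 - <<'E'
from h import *
np.set_printoptions(precision=4,suppress=True)
p=cam("wrist");a=ctrl.read_state()["tool_pos"];print("tcp",a,proj(p,a),p["intrinsics"][0][0])
for u,v in((313,155),(313,200),(265,230),(265,250),(230,100),(310,245),(330,250),(310,258),(330,290),(313,225),(313,232),(313,240)): print(u,v,w(p,(u,v)),p["range_z"][v,u])
p=cam("scene");print("tcp scene",proj(p,a))
save(p,"s2.png",(260,130,460,280),4)
E
```

```text
tcp [ 0.5006 -0.1854  0.0206] [[319.6646 228.4333]] 355.06706929293375
313 155 [ 0.5431 -0.1724  0.0392] 0.16777812
313 200 [ 0.5209 -0.1773  0.0373] 0.17607164
265 230 [ 0.4966 -0.1565  0.0295] 0.18893032
265 250 [ 0.4852 -0.1586  0.0296] 0.1920683
230 100 [ 0.5585 -0.1281  0.0296] 0.16991872
310 245 [ 0.5078 -0.1794  0.0619] 0.15624335
330 250 [ 0.51   -0.1877  0.0677] 0.15051952
310 258 [ 0.5085 -0.1796  0.076 ] 0.1424745
330 290 [ 0.51   -0.1869  0.0998] 0.11969078
313 225 [ 0.5051 -0.1807  0.0295] 0.18807305
313 232 [ 0.5013 -0.1816  0.0298] 0.18886444
313 240 [ 0.4969 -0.1826  0.0301] 0.18990792
tcp scene [[355.3532 208.6599]]
```

View pics/s2.png

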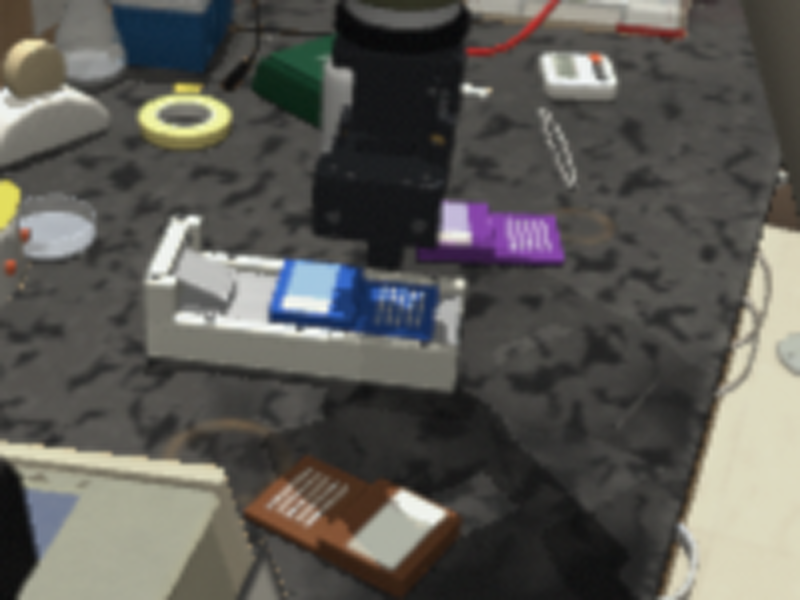

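The scene crop shows the fingertips, at about crop (385,265), still hovering above the tail. The wrist depth puts the lowest visible part of the fingers at z≈0.06, and there is no contact force. So the real tips sit well above the reported TCP. Before descending further I'll check the body clearance.

```bash
python3 - <<'E'
from h import *
np.set_printoptions(precision=4,suppress=True)
p=cam("wrist");c,sn=np.cos(.226),np.sin(.226)
for u,v in((300,244),(320,244),(340,244),(300,262),(200,268),(200,285),(200,300),(200,320),(440,285),(200,340),(450,268),(320,320),(290,330),(240,350),(30,330)):
    b=w(p,(u,v));print(u,v,"al %.4f ac %.4f z %.4f"%(c*b[0]+sn*b[1],-sn*b[0]+c*b[1],b[2]))
a=ctrl.read_state();print(a["joints"],a["tool_pos"])
E
```

```text
300 244 al 0.4563 ac -0.2844 z 0.0644
320 244 al 0.4547 ac -0.2931 z 0.0609
340 244 al 0.4564 ac -0.3017 z 0.0647
300 262 al 0.4544 ac -0.2851 z 0.0778
200 268 al 0.4797 ac -0.2650 z 0.1311
200 285 al 0.4800 ac -0.2677 z 0.1393
200 300 al 0.4799 ac -0.2695 z 0.1448
200 320 al 0.4775 ac -0.2702 z 0.1479
440 285 al 0.4796 ac -0.3186 z 0.1387
200 340 al 0.4736 ac -0.2701 z 0.1486
450 268 al 0.4806 ac -0.3227 z 0.1329
320 320 al 0.4720 ac -0.2930 z 0.1402
290 330 al 0.4701 ac -0.2866 z 0.1410
240 350 al 0.4708 ac -0.2774 z 0.1480
30 330 al 0.4704 ac -0.2312 z 0.1414
[-0.5766  0.5528  1.5921 -0.      0.9964  0.769 ] [ 0.5006 -0.1854  0.0206]
```

The body's lower edge reads z≈0.13 and the tips ≈0.06. That fits a whole gripper about 40 mm higher than the TCP reading, so I'll descend under force guard.

{"op": "send_rows", "data": {
  "motion": [
    [[0,0,0.03,0,-1],[0,0,0.05,0,-1],[0,0,0.07,0,-1],[0,0,0.08,0,-1],[0,0,0.08,0,-1]]
  ]
}}

```text
t: 4.72
tool_pos: [0.5004, -0.1853, 0.0003]
tool_rot: [-0.0, 0.994, 0.112, -0.0]
contact_force: [0.8, -0.2, 0.1]
gripper_width: 0.0004
finger_force: 0.0
```

{"op": "send_rows", "data": {
  "motion": [
    [[0,0,0.012,0,-1],[0,0,0.024,0,-1],[0,0,0.032,0,-1],[0,0,0.032,0,-1]]
  ]
}}

```text
t: 5.22
tool_pos: [0.5004, -0.1853, -0.0077]
tool_rot: [-0.0, 0.994, 0.112, -0.0]
contact_force: [-0.1, -0.2, 0.9]
gripper_width: 0.0004
finger_force: 0.0
```

```bash
python3 - <<'E'
from h import *
np.set_printoptions(precision=4,suppress=True)
p=cam("wrist");c,sn=np.cos(.226),np.sin(.226)
R_=p["range_z"]
for v in range(205,262,4):
    b=w(p,(310,v));print(v,"al %.4f ac %.4f z %.4f"%(c*b[0]+sn*b[1],-sn*b[0]+c*b[1],b[2]),p["color"][v,310])
s=ctrl.read_state();print(s["tool_pos"],s["contact_force"])
E
```

```text
205 al 0.4745 ac -0.2889 z 0.0381 [ 44  75 148]
209 al 0.4726 ac -0.2888 z 0.0379 [ 40  73 145]
213 al 0.4707 ac -0.2888 z 0.0373 [ 38  71 143]
217 al 0.4689 ac -0.2888 z 0.0373 [ 34  61 121]
221 al 0.4673 ac -0.2888 z 0.0378 [ 30  53 109]
225 al 0.4654 ac -0.2888 z 0.0376 [ 30  54 108]
229 al 0.4638 ac -0.2888 z 0.0381 [ 27  53 105]
233 al 0.4619 ac -0.2887 z 0.0379 [ 25  49 103]
237 al 0.4569 ac -0.2885 z 0.0303 [ 27  52 107]
241 al 0.4546 ac -0.2885 z 0.0295 [ 25  50 102]
245 al 0.4551 ac -0.2886 z 0.0348 [22 25 33]
249 al 0.4547 ac -0.2887 z 0.0381 [18 17 27]
253 al 0.4553 ac -0.2888 z 0.0433 [18 20 27]
257 al 0.4541 ac -0.2889 z 0.0447 [17 19 26]
261 al 0.4550 ac -0.2890 z 0.0500 [13 15 24]
[ 0.5005 -0.1854 -0.0075] [0.5032 0.5941 0.0725]
```

{"op": "send_rows", "data": {
  "motion": [
    [[0,0,0.008,0,-1],[0,0,0.016,0,-1],[0,0,0.024,0,-1],[0,0,0.032,0,-1],[0,0,0.032,0,-1]]
  ]
}}

```text
t: 5.9
tool_pos: [0.5007, -0.1855, -0.015]
tool_rot: [0.0, 0.994, 0.112, 0.0]
contact_force: [-1.4, -0.2, 8.1]
gripper_width: 0.0002
finger_force: 4.2
```

{"op": "send_rows", "data": {
  "motion": [
    [[0,0,0.006,0,-1],[0,0,0.012,0,-1],[0,0,0.018,0,-1],[0,0,0.022,0,-1],[0,0,0.022,0,-1]]
  ]
}}

```text
t: 6.52
tool_pos: [0.5014, -0.186, -0.0193]
tool_rot: [0.001, 0.994, 0.112, 0.001]
contact_force: [-2.9, 0.8, 18.4]
gripper_width: 0.0006
finger_force: 9.3
```

{"op": "send_rows", "data": {
  "motion": [
    [[0.008,0,0,0,-1],[0.016,0,0,0,-1],[0.024,0,0,0,-1],[0.032,0,0,0,-1],[0.04,0,0,0,-1]]
  ]
}}

```text
t: 7.15
tool_pos: [0.5113, -0.1841, -0.0192]
tool_rot: [0.001, 0.994, 0.112, 0.001]
contact_force: [-2.7, -0.8, 17.4]
gripper_width: 0.001
finger_force: 9.0
```

```bash
cat > chk.py <<'E'
from h import *
p=cam("wrist");c,sn=np.cos(.226),np.sin(.226)
for v in range(0,262,3):
    b=w(p,(312,v));print(v,"%.4f %.4f"%(c*b[0]+sn*b[1],b[2]),p["color"][v,312],end=" | " if v%2 else "\n")
s=ctrl.read_state();a=s["tool_pos"];print("\n",a,c*a[0]+sn*a[1],-sn*a[0]+c*a[1],s["contact_force"])
save(p,"c%d.png"%round(s["t"]*100))
E
python3 chk.py
```

```text
0 0.5578 0.0402 [202 202 201]
3 0.5572 0.0392 [200 200 198] | 6 0.5563 0.0395 [203 202 202]
9 0.5556 0.0387 [202 201 200] | 12 0.5545 0.0398 [204 202 201]
15 0.5538 0.0386 [203 202 201] | 18 0.5530 0.0382 [202 202 202]
21 0.5524 0.0365 [204 202 203] | 24 0.5515 0.0365 [203 200 202]
27 0.5505 0.0369 [204 204 204] | 30 0.5498 0.0359 [202 201 202]
33 0.5489 0.0356 [202 201 201] | 36 0.5480 0.0355 [203 202 204]
39 0.5469 0.0368 [202 201 202] | 42 0.5464 0.0335 [202 201 201]
45 0.5454 0.0336 [204 201 202] | 48 0.5443 0.0343 [203 202 203]
51 0.5434 0.0337 [201 199 201] | 54 0.5423 0.0351 [211 210 211]
57 0.5415 0.0337 [225 224 224] | 60 0.5405 0.0340 [173 171 171]
63 0.5292 0.1664 [110 109 112] | 66 0.5399 0.0145 [115 115 117]
69 0.5388 0.0135 [196 194 196] | 72 0.5377 0.0136 [219 218 220]
75 0.5365 0.0141 [239 239 239] | 78 0.5354 0.0134 [240 240 241]
81 0.5342 0.0139 [240 240 240] | 84 0.5330 0.0135 [240 240 241]
87 0.5319 0.0133 [240 240 240] | 90 0.5307 0.0131 [240 240 240]
93 0.5295 0.0135 [240 240 240] | 96 0.5283 0.0137 [239 239 240]
99 0.5271 0.0151 [239 240 240] | 102 0.5259 0.013
[... 1156 characters left out ...]
[ 41  75 146] | 210 0.4837 0.0287 [ 40  71 146]
213 0.4823 0.0284 [ 39  71 145] | 216 0.4808 0.0279 [ 37  69 144]
219 0.4792 0.0271 [ 35  60 121] | 222 0.4789 0.0299 [ 34  57 110]
225 0.4771 0.0285 [ 31  56 110] | 228 0.4757 0.0283 [ 32  55 109]
231 0.4742 0.0280 [ 29  52 108] | 234 0.4725 0.0270 [ 26  51 106]
237 0.4682 0.0200 [24 46 97] | 240 0.4667 0.0199 [ 25  49 103]
243 0.4657 0.0209 [20 30 53] | 246 0.4659 0.0245 [23 25 34]
249 0.4652 0.0261 [17 20 30] | 252 0.4657 0.0302 [17 18 27]
255 0.4655 0.0327 [17 21 29] | 258 0.4656 0.0357 [11 13 24]
261 0.4658 0.0388 [15 17 23] | 
 [ 0.51148893 -0.18408452 -0.01920094] 0.457232181248234 -0.294018322360561 [-1.26532696  0.10417472 17.60127317]
```

The head is fully down (top at 28 mm) and moves with the fingers, so I continue pushing.

{"op": "send_rows", "data": {
  "motion": [
    [[0.014,0,0,0,-1],[0.028,0,0,0,-1],[0.042,0,0,0,-1],[0.056,0,0,0,-1],[0.07,0,0,0,-1]]
  ]
}}

```text
t: 7.82
tool_pos: [0.5284, -0.1802, -0.0192]
tool_rot: [0.001, 0.994, 0.112, 0.001]
contact_force: [-3.2, -1.8, 17.1]
gripper_width: -0.0
finger_force: 8.8
```

{"op": "send_rows", "data": {
  "motion": [
    [[0.012,0,0,0,-1],[0.024,0,0,0,-1],[0.036,0,0,0,-1],[0.048,0,0,0,-1],[0.06,0,0,0,-1]]
  ]
}}

```text
t: 8.45
tool_pos: [0.543, -0.1768, -0.0191]
tool_rot: [0.001, 0.994, 0.112, 0.001]
contact_force: [-2.0, -0.1, 16.6]
gripper_width: 0.0006
finger_force: 8.5
```

```bash
python3 chk.py | grep -E "^(1[5-9]|2|6|9|12)|0\.5.*-0\.29|\["|tail -22
```

```text
141 0.5451 0.0350 [200 200 201] | 144 0.5437 0.0334 [200 200 202]
147 0.5426 0.0332 [203 201 203] | 150 0.5416 0.0339 [222 221 223]
153 0.5403 0.0330 [167 168 172] | 156 0.5384 0.0283 [182 210 241]
159 0.5371 0.0278 [187 216 243] | 162 0.5361 0.0290 [186 215 243]
165 0.5346 0.0272 [186 215 243] | 168 0.5333 0.0268 [183 211 242]
171 0.5324 0.0286 [183 212 243] | 174 0.5310 0.0275 [183 212 243]
177 0.5299 0.0281 [185 213 243] | 180 0.5285 0.0274 [185 213 244]
183 0.5275 0.0286 [181 211 242] | 186 0.5261 0.0278 [183 212 243]
189 0.5250 0.0283 [182 212 243] | 192 0.5237 0.0283 [181 210 242]
195 0.5222 0.0274 [180 209 242] | 198 0.5212 0.0284 [182 211 243]
201 0.5200 0.0287 [175 206 242] | 204 0.5184 0.0276 [ 48  92 184]
207 0.5171 0.0273 [ 39  71 143] | 210 0.5159 0.0278 [ 39  70 141]
213 0.5147 0.0282 [ 39  70 143] | 216 0.5132 0.0275 [ 36  69 142]
219 0.5122 0.0284 [ 35  59 120] | 222 0.5107 0.0278 [ 34  56 109]
225 0.5093 0.0275 [ 31  55 106] | 228 0.5077 0.0271 [ 29  53 106]
231 0.5066 0.0275 [ 27  51 105] | 234 0.5054 0.0279 [ 28  52 106]
237 0.5011 0.0210 [20 44 99] | 240 0.4992 0.0198 [ 27  52 106]
243 0.4983 0.0210 [20 31 54] | 246 0.4988 0.0255 [17 18 29]
249 0.4982 0.0271 [21 24 33] | 252 0.4980 0.0298 [19 21 28]
255 0.4980 0.0327 [21 22 29] | 258 0.4982 0.0359 [14 16 22]
261 0.4981 0.0384 [18 21 26] | 
 [ 0.54333241 -0.17674679 -0.01910871] 0.48991013582860254 -0.29400270250940425 [-0.87068586  1.4339818  17.78779776]
```

{"op": "send_rows", "data": {
  "motion": [
    [[0.011,0,0,0,-1],[0.022,0,0,0,-1],[0.033,0,0,0,-1],[0.044,0,0,0,-1],[0.054,0,0,0,-1]]
  ]
}}

```text
t: 9.12
tool_pos: [0.5562, -0.1738, -0.0191]
tool_rot: [0.001, 0.994, 0.112, 0.001]
contact_force: [-2.7, -0.7, 16.0]
gripper_width: 0.0005
finger_force: 8.2
```

{"op": "send_rows", "data": {
  "motion": [
    [[0.005,0,0,0,-1],[0.01,0,0,0,-1],[0.015,0,0,0,-1],[0.02,0,0,0,-1]]
  ]
}}

```text
t: 9.62
tool_pos: [0.5608, -0.1727, -0.0191]
tool_rot: [0.001, 0.994, 0.112, 0.001]
contact_force: [-8.0, -2.6, 18.1]
gripper_width: 0.0001
finger_force: 9.3
```

```bash
python3 chk.py | tail -14
```

```text
189 0.5450 0.0346 [197 198 199] | 192 0.5435 0.0336 [197 195 197]
195 0.5422 0.0333 [219 219 219] | 198 0.5413 0.0345 [206 205 206]
201 0.5382 0.0280 [166 190 230] | 204 0.5366 0.0271 [ 49  97 188]
207 0.5356 0.0281 [ 37  67 138] | 210 0.5343 0.0280 [ 35  68 139]
213 0.5328 0.0273 [ 40  70 141] | 216 0.5318 0.0282 [ 34  66 139]
219 0.5307 0.0288 [ 34  57 116] | 222 0.5291 0.0281 [ 31  53 105]
225 0.5275 0.0273 [ 31  52 104] | 228 0.5261 0.0272 [ 24  48 102]
231 0.5246 0.0268 [ 27  50 103] | 234 0.5236 0.0276 [ 25  48 102]
237 0.5187 0.0192 [22 44 94] | 240 0.5172 0.0190 [ 24  48 102]
243 0.5169 0.0216 [20 29 51] | 246 0.5166 0.0242 [21 23 27]
249 0.5168 0.0279 [19 22 27] | 252 0.5163 0.0297 [18 19 28]
255 0.5162 0.0324 [17 21 27] | 258 0.5165 0.0358 [14 19 25]
261 0.5164 0.0382 [16 18 19] | 
 [ 0.56076199 -0.17264418 -0.01915134] 0.5078158102722086 -0.2939100561956448 [-2.90498636 -0.99172029 16.87427375]
```

{"op": "send_rows", "data": {
  "motion": [
    [[0.004,0,0,0,-1],[0.008,0,0,0,-1],[0.012,0,0,0,-1],[0.012,0,0,0,-1]]
  ]
}}

```text
t: 10.18
tool_pos: [0.563, -0.1721, -0.0191]
tool_rot: [0.001, 0.994, 0.112, 0.0]
contact_force: [-6.9, -2.3, 17.7]
gripper_width: 0.0005
finger_force: 9.1
```

```bash
python3 chk.py | tail -9
```

```text
219 0.5328 0.0281 [ 35  59 119] | 222 0.5315 0.0283 [ 32  53 106]
225 0.5304 0.0287 [ 33  54 105] | 228 0.5288 0.0280 [ 27  51 103]
231 0.5275 0.0281 [ 30  50 104] | 234 0.5259 0.0275 [ 28  50 103]
237 0.5249 0.0284 [ 30  51 104] | 240 0.5236 0.0284 [ 27  48 102]
243 0.5189 0.0209 [23 29 48] | 246 0.5191 0.0245 [22 23 28]
249 0.5185 0.0263 [19 21 27] | 252 0.5189 0.0302 [14 15 22]
255 0.5184 0.0321 [16 17 23] | 258 0.5185 0.0351 [15 16 20]
261 0.5189 0.0385 [14 17 22] | 
 [ 0.56302973 -0.17209487 -0.01915657] 0.5101489723108696 -0.2938828705578583 [-7.11889072 -1.19044339 17.94390641]
```

The fingers slid 2 mm while the holder stayed put, with 7 N horizontal force, so it is home against the stop. Now I release straight up.

{"op": "send_rows", "data": {
  "motion": [
    [[0,0,-0.012,0,-1],[0,0,-0.024,0,-1],[0,0,-0.036,0,-1],[0,0,-0.05,0,-1],[0,0,-0.07,0,-1]]
  ]
}}

```text
t: 10.85
tool_pos: [0.5626, -0.1709, -0.0036]
tool_rot: [-0.0, 0.994, 0.112, -0.0]
contact_force: [0.3, 0.9, 0.1]
gripper_width: 0.0009
finger_force: 0.0
```

{"op": "send_rows", "data": {
  "motion": [
    [[0,0,-0.1,0,-1],[0,0,-0.2,0,-1],[-0.1,0,-0.3,0,-1],[-0.2,0,-0.4,0,-1],[-0.2,0,-0.4,0,-1]]
  ]
}}

```text
t: 11.48
tool_pos: [0.514, -0.1828, 0.0982]
tool_rot: [0.001, 0.994, 0.112, 0.001]
contact_force: [-0.2, 0.1, -0.7]
gripper_width: 0.0005
finger_force: 0.0
```

```bash
python3 - <<'E'
from h import *
p=cam("wrist");save(p,"w9.png");c,sn=np.cos(.226),np.sin(.226)
for v in range(20,200,6):
    b=w(p,(316,v));print(v,"%.4f %.4f"%(c*b[0]+sn*b[1],b[2]),p["color"][v,316],end=" | " if v%4 else "\n")
s=ctrl.read_state();print(s["contact_force"],s["t"])
E
```

```text
20 0.5749 0.0483 [140 142 142]
26 0.5718 0.0470 [239 239 239] | 32 0.5687 0.0454 [239 238 239]
38 0.5655 0.0437 [237 237 238] | 44 0.5623 0.0415 [237 237 238]
50 0.5587 0.0423 [237 236 238] | 56 0.5552 0.0419 [236 236 238]
62 0.5518 0.0397 [236 235 237] | 68 0.5482 0.0398 [235 235 237]
74 0.5446 0.0392 [234 234 236] | 80 0.5409 0.0380 [240 240 242]
86 0.5372 0.0338 [101 166 249] | 92 0.5333 0.0341 [ 91 165 251]
98 0.5295 0.0355 [ 85 160 250] | 104 0.5255 0.0337 [ 86 162 250]
110 0.5212 0.0264 [ 69 129 233] | 116 0.5171 0.0268 [ 81 158 250]
122 0.5129 0.0261 [ 81 158 250] | 128 0.5088 0.0275 [177 217 252]
134 0.5044 0.0257 [ 81 158 250] | 140 0.5005 0.0283 [109 169 247]
146 0.4960 0.0268 [242 246 252] | 152 0.4914 0.0255 [ 82 156 249]
158 0.4873 0.0273 [ 75 151 249] | 164 0.4827 0.0263 [194 219 251]
170 0.4784 0.0272 [ 44  85 171] | 176 0.4723 0.0205 [136 140 158]
182 0.4676 0.0203 [158 158 164] | 188 0.4627 0.0197 [155 155 161]
194 0.4582 0.0209 [153 152 158] | [ 0.29413389 -0.14280086 -0.18629418] 11.525
```

View pics/w9.png

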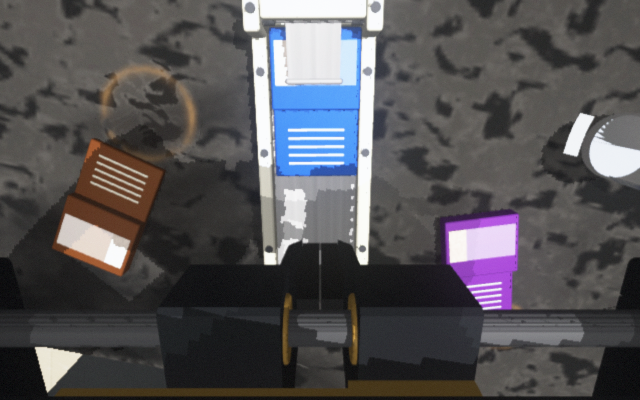

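The blue holder lies under the raised spring: the lip's top surface reads 38 mm against 34 mm before, and the plate is about 3.5 mm down. The step is at row ~108 and the tail end at row ~174, which is home, and the arm is clear.

```bash
python3 -c "
from bench import ctrl
print(ctrl.close_job())"
```

```text
the job is handed in; nothing more can be done
None
```

I pressed the blue holder fully down, pushed it under the spring to the end stop and released it; my last measurements show it clamped there with the arm clear, and the job is handed in (no verdict was returned).

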